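Pack two vase display sets

TASK

Make up two display sets from the stock on the packing bench. Long tray: seat the black plinth in its matching recess, turned so that its flat side meets the recess's flat side, stand the squat vase upright on the middle of the plinth, and put the candle cup upright in the round recess of the same tray. Square tray: seat the black ring stand in the recess and stand the slim vase upright in it; set everything down gently, and leave the bear figurine and the tall square glass vase where they are.

Things in the scene. Friction and masses are not known exactly. Their poses are not given: they have to be found in the camera images.
- long_tray: Long grey moulded-pulp packing tray, fixed, 100 mm (x) by 204 mm (y). Origin: centre of underside, z up. Floor at height 8 mm, rim and recess walls up to 15 mm. Arch recess centred at x 0, y +50 mm, 64 mm wide along y: its -x end is a half circle of radius 32 mm, its +x end square with a flat wall 32 mm from the centre. Round recess, 60 mm in diameter, centred at x 0, y -50 mm.
- square_tray: Square grey moulded-pulp packing tray, 120 by 120 mm, fixed to the bench. Origin: centre of its underside, z up. Floor 8 mm above the bench, walls rise 7 mm above that, to 15 mm. One round recess, 74 mm in diameter, in its middle.
- plinth: Solid black plinth, flat top, 35 mm tall, arch-shaped from above: 56 mm wide along y, its -x end a half circle of radius 28 mm, its +x end flat and square, 28 mm from the origin. Origin: centre of underside, z up. Seats in the long tray's arch recess with its x along the tray's x. Loose, about 0.16 kg.
- ring_stand: Round black vase stand, 36 mm tall: a ring, 62 mm outer and 52 mm inner diameter, at heights 26 to 36 mm, on four legs (at 45 degrees to its axes, within the 62 mm), with a closed shelf inside, its top at height 16 mm, on which a vase stands. Origin: centre of underside, z up. Loose, about 0.13 kg.
- slim_vase: Slim white ceramic vase, 118 mm tall: foot 34 mm in diameter, belly 50 mm at height 43 mm, straight neck 22 mm in diameter from height 72 mm to the top. Origin: centre of its underside, z up. About 0.22 kg.
- squat_vase: Squat round-bellied white ceramic vase, 98 mm tall: foot 36 mm in diameter, belly 62 mm at height 24 mm, straight neck 26 mm in diameter from height 47 mm to the top. Origin: centre of its underside, z up. About 0.25 kg.
- candle_cup: Small open white ceramic candle cup, 50 mm tall, 46 mm in diameter at the foot and 48 mm at the rim, wall 3 mm. Origin: centre of its underside, z up. About 0.12 kg.
- bear: Bystander: black-and-white bear figurine, 48 mm across, 72 mm tall, loose, between the trays. Origin: centre of its underside.
- glass_vase: Bystander: tall square green-glass vase, 70 by 70 by 170 mm, loose, beyond the left end of the stock. Origin: centre of its underside.
Things that resemble listed ones, but are neither listed nor needed, are in the scene too. What is shaped like the ring_stand but purple is not meant.

How it is judged:
By the outcome, as a careful person would: the job done as asked, in the order asked, and still so for the second after the job is handed in, with the robot touching nothing.
It also fails if it takes over 144 s, if anything falls off the work surface, if the arm or the gripper's body presses on something with over 40 N, if the wrist force passes 120 N, or if a joint passes its speed limit or range.

ROBOT

A 7-joint arm with a two-finger parallel gripper is mounted at the origin on the work surface. World frame = base frame: x ahead of the robot, y to its left, z up, the work surface at z = 0. Lengths are in mm, angles in rad, forces in N, time in s.
With the tool pointing down it reaches from about 425 to 875 mm from the base axis. Payload 4.7 kg.
Tool frame: the origin (TCP) lies at the very end of the fingers, on their centre line; the grasp point (between the pads) lies 19 mm behind it; z points along the fingers, y is the line along which they close (so a half turn about z gives the same grasp; the last joint's range is limited). The gripper opens to 87 mm and grips with 3 to 60 N. Pads are 19 mm wide; open, the fingers measure 117 mm over their backs; the gripper's body (75 mm by 190 mm) begins 51 mm behind the grasp point.
Start: joints at [1.158, 0.321, -0.07, 1.45, 0.023, 1.371, -0.057], TCP at [269.057, -591.721, 222.587] pointing down, gripper open.
Joint ranges: [-2.86, 2.86], [-0.3, 2.09], [-1.38, 1.24], [0.06, 2.45], [-1.56, 4.7], [0.09, 2.05], [-2.69, 2.69]. Speed limits (rad/s): [2.57, 2.57, 3.14, 3.14, 3.14, 3.14, 3.14].

INTERFACE

Orientations are given as a rotation vector (axis times angle).
In Python, from cell import manip, vision gives the robot as it stands.
- The arm moves only by the tool apply_moves, never from a script. Its argument "steps" is a list of rows, each a list of 7 numbers: the shift along the world's x, y, z in cm, then the turn, a rotation vector about the world's x, y, z in rad, then the finger opening in cm, from 0 to 8.7. In form: [[dx, dy, dz, rx, ry, rz, hand], ...]. A call has 1 to 10 rows; each row is the pose to reach, as a shift and turn from the pose commanded when the call began; what a row does not reach only later rows make up. A row lasts 1/8 s, in which the tool goes at most 62.5 mm and 10.7 degrees, less where a joint would pass 70% of its speed; a pose out of reach is approached as far as the arm can. A call with a gripper value outside its range is refused whole. The fingers move at their own pace and stop on an object; "grip_force" is the grip in N (left out, the last holds). Time passes only in rows, so rows that repeat a pose let the fingers close. It gives the time, the measured TCP pose, the force, the opening and the grip force at its end, in the units of the state.
- manip.read_state(): the state, without advancing time (a new reading comes with each control period).
- vision.read_camera(name): name is "side" or "top"; returns (picture, depth): 480x640x3 uint8, blue, green, red; 480x640 float32, mm along the optical axis (not along the pixel's ray), 0 where there is no reading.
- vision.camera_info(name): a dict with "K" (3x3 intrinsics, pixels), "dist" ([k1, k2, p1, p2, k3] as OpenCV has them; the pictures are not rectified), "origin" and "rotation" of the camera in the world. Camera axes: x right, y down, z forward; pixel columns grow to the right and rows downward; lengths in mm; the calibration is good to about 2 mm. A picture is of the moment at which its call begins. camera_info takes no time and is no camera call.
- manip.close_job(): hands the job in; it is judged then, once.
The state is a dict: "t": time; "joints": joint angles; "joint_vel": joint speeds; "effort": joint torques, N m; "tool_pos": TCP position; "orientation": TCP orientation; "wrist_force": force on the tool from outside, world axes, zero at the start; "wrist_torque": the same for the moment, N m; "opening": opening from 0.0 (shut) to 1.0 (fully open); "gripper_force": force on a finger pad.
Only numpy, scipy, OpenCV 4.12 (cv2) and the standard library are available. Lean on these libraries where they do the work, as an engineer would, in place of code of your own. Each camera call takes 0.05 s, during which the arm holds its last target. There are 200 camera calls.

## Working session

There is one attempt and no reset: what is moved stays moved. The work goes in short steps, Python scripts to look and compute and a tool call to move; the robot and the scene stay as the last step left them, time stands still between calls to the robot, and variables do not carry over. Pictures are saved under pics/ and viewed, at most 14 in all, crops included, and the job is handed in when it is done.

Besides the shell and the picture viewer there is one more tool, called after "Emit:" as name(argument=value, ...), one argument or row to a line, values as JSON. apply_moves: Moves the arm, as the interface text tells. Its arguments: {"type":"object","properties":{"steps":{"type":"array"},"grip_force":{"type":"number"}},"required":["steps"]}

```bash
ls; mkdir -p pics; python3 - <<'E'
from cell import manip, vision
import cv2,numpy as np
np.set_printoptions(precision=2,suppress=True)
for n in ("side","top"):
    p,d=vision.read_camera(n); cv2.imwrite(f"pics/{n}0.png",p); np.savez(f"{n}0.npz",p=p,d=d)
    i=vision.camera_info(n); print(n,i["K"],i["dist"],i["origin"],i["rotation"])
s=manip.read_state(); print(s["t"],s["tool_pos"],s["orientation"],s["wrist_force"],s["opening"])
E
```

```text
pics
side [[498.64   0.   318.73]
 [  0.   498.64 244.5 ]
 [  0.     0.     1.  ]] [-0.05  0.    0.    0.    0.  ] [154.34 735.18 722.4 ] [-0.65  2.64 -1.16]
top [[597.02   0.   316.24]
 [  0.   597.02 232.96]
 [  0.     0.     1.  ]] [-0.13  0.    0.    0.    0.  ] [ 307.41   50.65 1426.5 ] [-2.12  2.15 -0.15]
0.1 [ 268.85 -591.27  221.57] [-3.07 -0.67  0.  ] [0.02 0.42 0.38] 1.0007830467646832
```

View pics/top0.png

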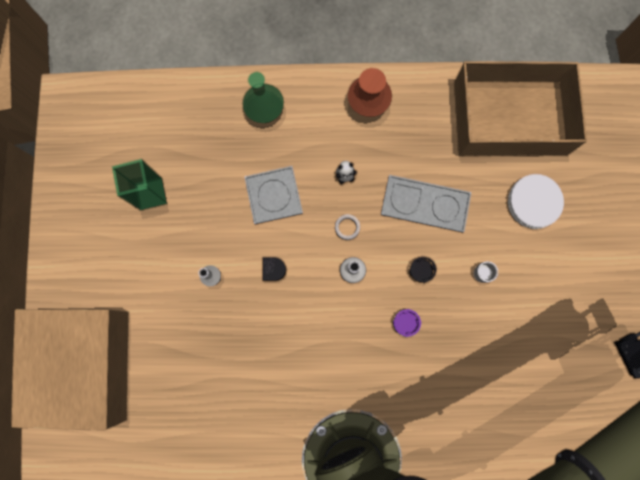

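View pics/side0.png

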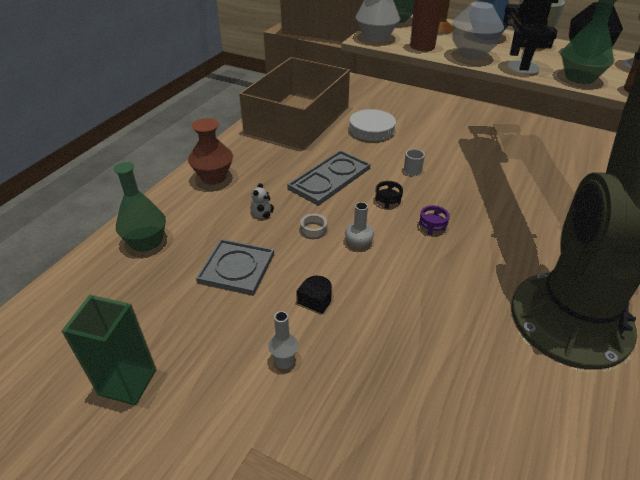

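Top view: slim vase (209,275), plinth (273,269), squat vase (353,269), black ring stand (423,269), candle cup (486,272), square tray (274,195), long tray (425,204), bear (346,173), glass vase (140,185).
Could be mistaken: for the ring stand, the purple one (406,322) and the white ring (347,227). For the vases, the green (263,100) and red (370,92) ones. For the cup, the white dish (537,201). I choose the black ring stand at (423,269) and the white vases.

```bash
cat > h.py <<'E'
import numpy as np,cv2
from cell import manip,vision
from scipy.spatial.transform import Rotation as R
np.set_printoptions(precision=1,suppress=True)
def cam(n):
    i=vision.camera_info(n); return np.array(i["K"]),np.array(i["dist"]),np.array(i["origin"]),R.from_rotvec(i["rotation"]).as_matrix() if np.size(i["rotation"])==3 else np.array(i["rotation"])
def rays(n,uv):
    K,D,o,M=cam(n); q=cv2.undistortPoints(np.float64(uv).reshape(-1,1,2),K,D).reshape(-1,2)
    return o,np.c_[q,np.ones(len(q))]@M.T
def at_z(n,uv,z):
    o,r=rays(n,uv); return o+r*((z-o[2])/r[:,2])[:,None]
def cloud(n,d):
    v,u=np.mgrid[:480,:640]; o,r=rays(n,np.c_[u.ravel(),v.ravel()]); return (o+r*d.reshape(-1,1)).reshape(480,640,3)
def proj(n,P):
    K,D,o,M=cam(n); return cv2.projectPoints((np.float64(P).reshape(-1,3)-o)@M,np.zeros(3),np.zeros(3),K,D)[0].reshape(-1,2)
E
python3 - <<'E'
from h import *
T=np.load("top0.npz");S=np.load("side0.npz")
ct=cloud("top",T["d"]);cs=cloud("side",S["d"])
px=dict(slim=(209,275),plinth=(273,269),squat=(353,269),ring=(423,269),cup=(486,272),sq=(274,195),long=(425,204),bear=(346,173),glass=(140,185))
for k,(u,v) in px.items():
    c=at_z("top",[(u,v)],20)[0]; r=110 if k=="long" else 70 if k in("sq","glass") else 45
    out=[]
    for q in(ct,cs):
        f=q.reshape(-1,3); m=np.hypot(*(f[:,:2]-c[:2]).T)<r; f=f[m&(f[:,2]<250)]; g=f[f[:,2]>6]
        z=np.percentile(g[:,2],98); t=g[g[:,2]>z-8]
        out+=[len(g),z,(t[:,:2].max(0)+t[:,:2].min(0))/2,np.median(f[f[:,2]<6][:,2]) if (f[:,2]<6).any() else None]
    print(k,c,*out)
p=T["p"][150:345,180:510]; cv2.imwrite("pics/topcrop.png",cv2.resize(p,None,fx=2.4,fy=2.4,interpolation=cv2.INTER_CUBIC))
p=S["p"][140:380,190:470]; cv2.imwrite("pics/sidecrop.png",cv2.resize(p,None,fx=2.5,fy=2.5,interpolation=cv2.INTER_CUBIC))
E
```

```text
slim [434.  328.8  20. ] 385 122.07962034723666 [430.9 322.9] 0.3877124885930243 1059 118.96759971959099 [430.5 325. ] -0.5652532401712733
plinth [446.2 176.   20. ] 573 40.87908384224841 [448.  173.4] 0.8902184753840174 941 37.0791821174404 [447.2 175.8] -0.22413217608738023
squat [443.2 -13.3  20. ] 558 103.12149414969046 [442.3 -13.1] 0.7101959744445594 811 98.88134852771725 [442.   -9.5] -0.332629167086111
ring [ 440.3 -179.    20. ] 603 40.70831939728954 [ 440.1 -175.3] 0.6911995732589276 491 37.657257305179385 [ 438.8 -174.2] -0.031108302725897374
cup [ 430.2 -329.5   20. ] 359 54.65059135092315 [ 429.7 -324.7] 1.2163836696594217 429 50.87858240926953 [ 430.2 -323.1] 0.3361134506663461
sq [625.4 173.1  20. ] 1881 19.37380538514053 [627.8 173.9] 3.4055834928788045 2251 16.295956269466615 [628.4 175.9] 1.8125559086552698
long [ 597.  -190.4   20. ] 3014 19.78815065407132 [ 593.4 -192.7] 1.335931578981672 2013 16.942546979221653 [ 600.7 -190.6] 0.11971749420882816
bear [676.9  -1.9  20. ] 403 72.32504390153511 [678.4   0.6] 0.3125306011571638 542 70.50304303152735 [679.4   5.2] -0.15259984943577365
glass [657.6 504.2  20. ] 1802 173.4380378164475 [640.4 482.3] 0.48540900953253185 6118 170.64441886566578 [638.3 485.2] -0.2599659111747883
```

View pics/topcrop.png

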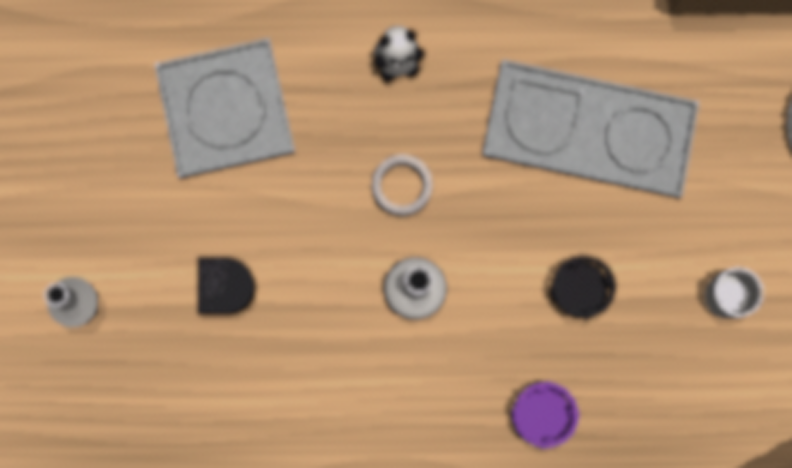

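View pics/sidecrop.png

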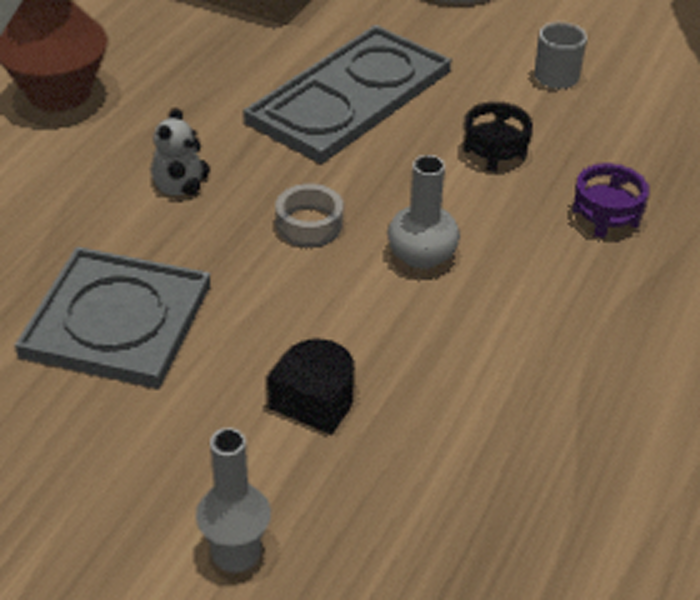

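The crops confirm the choices: the black ring stand is at crop px (580,287), and the plinth's flat side faces image-left (+y). The arch recess is at the +y end of the long tray with its flat towards +x (crop px 545,90). Next I fit positions and yaw.

```bash
cat > fit.py <<'E'
from h import *
def blob(q,c,r,z0,z1):
    f=q.reshape(-1,3); f=f[(np.hypot(*(f[:,:2]-c).T)<r)&(f[:,2]>z0)&(f[:,2]<z1)]; return f
def rect(f):
    (c,wh,a)=cv2.minAreaRect(np.float32(f[:,:2])); return np.array(c),np.array(wh),a
E
python3 - <<'E'
from fit import *
T=np.load("top0.npz");S=np.load("side0.npz")
Q=dict(top=cloud("top",T["d"]),side=cloud("side",S["d"]))
for n,q in Q.items():
    f=q.reshape(-1,3); 
    for k,c,r,z0,z1 in [("plinth",(447,175),42,28,45),("sq",(627,174),88,9,24),("long",(597,-191),118,9,24)]:
        g=blob(q,c,r,z0,z1); print(n,k,len(g),*rect(g),"zmed",np.median(g[:,2]))
    for k,c,z0,z1 in [("slim",(431,324),90,130),("squat",(442,-12),65,110),("ring",(440,-175),30,46),("cup",(430,-324),44,60)]:
        g=blob(q,c,40,z0,z1); (x,y),rad=cv2.minEnclosingCircle(np.float32(g[:,:2])); print(n,k,len(g),np.array([x,y,rad]),g.mean(0))
# hand-read tray corners (crop px)
L=np.array([(502,62),(696,103),(681,198),(484,155)])/2.4+[180,150]; Sq=np.array([(157,65),(268,41),(294,152),(180,178)])/2.4+[180,150]
L,Sq=L-.2,Sq-.2
for k,c in (("long",L),("sq",Sq)):
    w=at_z("top",c,15); print(k,w.mean(0),[np.degrees(np.arctan2(*(w[j]-w[i])[1::-1])) for i,j in((0,1),(3,2),(3,0),(2,1))],[np.linalg.norm(w[i]-w[i-1]) for i in range(4)])
sc=lambda a:np.array(a)/2.5+[190,140]-.2
l=at_z("side",sc([(247,114),(376,28),(450,66),(322,161)]),13);s=at_z("side",sc([(20,350),(79,251),(209,275),(157,384)]),13)
print("side long",l.mean(0),"sq",s.mean(0)); 
print("recess round/sq top",at_z("top",np.array([(638,139),(226,110)])/2.4+[179.8,149.8],12),"side",at_z("side",sc([(381,67),(116,312)]),12))
E
```

```text
top plinth 515 [448.1 172.7] [56.4 55. ] 88.05783081054688 zmed 35.68257793192515
top sq 1317 [623.4 174.6] [159.6 120.3] 12.316980361938477 zmed 12.114095173979877
top long 1957 [ 597.5 -194.8] [204.6 217.6] 76.43727111816406 zmed 12.070435028093243
top slim 102 [431.9 323.2  11.9] [430.8 321.8 115.6]
top squat 121 [441.7 -12.8  13. ] [440.9 -12.5  97.1]
top ring 200 [ 439.6 -175.7   32.5] [ 438.8 -176.3   36.4]
top cup 94 [ 429.7 -324.9   24.7] [ 430.  -322.3   50.5]
side plinth 674 [446.3 175.6] [57.6 56.9] 87.36026763916016 zmed 34.483517035380146
side sq 1191 [629.1 177.6] [121.9 125.5] 12.446690559387207 zmed 12.960737940350782
side long 1152 [ 601.7 -192.7] [209.1 104.6] 77.0011215209961 zmed 12.629391473413193
side slim 275 [430.5 324.6  12.5] [428.4 328.4 109.9]
side squat 241 [442.3  -9.5  15.1] [439.4  -4.6  87. ]
side ring 209 [ 441.1 -174.2   34.4] [ 438.2 -172.8   34.3]
side cup 107 [ 427.9 -323.4   26.7] [ 428.8 -323.6   48.1]
long [ 598.9 -193.8   15. ] [np.float64(-103.08855737887707), np.float64(-103.44705661545221), np.float64(-12.632403794378126), np.float64(-12.055322822496672)] [np.float64(98.01962686579925), np.float64(200.94884257483727), np.float64(99.29633820406613), np.float64(201.962980606114)]
sq [626.5 175.   15. ] [np.float64(-78.60491130072529), np.float64(-77.95296394578578), np.float64(11.538054499192503), np.float64(12.362967631758414)] [np.float64(119.61349158034123), np.float64(115.60319102910243), np.float64(118.2951930215368), np.float64(117.31055020283993)]
side long [ 596.6 -186.1   13. ] sq [624.7 180.7  13. ]
recess round/sq top [[ 588.7 -241.6   12. ]
 [ 625.7  173.9   12. ]] side [[ 588.  -237.4   12. ]
 [ 626.2  179.6   12. ]]
```

Emit:
apply_moves(
  steps=[
    [23.1,29.2,-2.3,0,0,1.107,8.7],
    [23.1,29.2,-2.3,0,0,1.107,8.7],
    [23.1,29.2,-2.3,0,0,1.107,8.7],
    [23.1,29.2,-2.3,0,0,1.107,8.7],
    [23.1,29.2,-2.3,0,0,1.107,8.7],
    [23.1,29.2,-2.3,0,0,1.107,8.7],
    [23.1,29.2,-2.3,0,0,1.107,8.7],
    [23.1,29.2,-2.3,0,0,1.107,8.7],
  ],
  grip_force=20,
)

```text
t: 1.1
tool_pos: [499.6, -300.0, 199.1]
orientation: [-2.262, -2.179, 0.001]
wrist_force: [-0.8, -0.1, -1.1]
opening: 0.999
gripper_force: 0.0
```

Emit:
apply_moves(
  steps=[
    [-5.2,48.6,0,0,0,0,8.7],
    [-5.2,48.6,0,0,0,0,8.7],
    [-5.2,48.6,0,0,0,0,8.7],
    [-5.2,48.6,0,0,0,0,8.7],
    [-5.2,48.6,0,0,0,0,8.7],
    [-5.2,48.6,0,0,0,0,8.7],
    [-5.2,48.6,0,0,0,0,8.7],
    [-5.2,48.6,-6,0,0,0,8.7],
    [-5.2,48.6,-12,0,0,0,8.7],
    [-5.2,48.6,-13,0,0,0,8.7],
  ],
)

```text
t: 2.35
tool_pos: [445.9, 184.5, 66.1]
orientation: [-2.262, -2.176, 0.008]
wrist_force: [1.0, -0.1, 0.4]
opening: 1.001
gripper_force: 0.0
```

Emit:
apply_moves(
  steps=[
    [0,0,-3,0,0,0,8.7],
    [0,0,-5,0,0,0,8.7],
    [0,0,-6,0,0,0,8.7],
    [0,0,-6,0,0,0,8.7],
    [0,0,-6,0,0,0,5],
    [0,0,-6,0,0,0,5],
    [0,0,-6,0,0,0,5],
    [0,0,-6,0,0,0,5],
  ],
)

```text
t: 3.35
tool_pos: [448.0, 186.4, 9.8]
orientation: [2.262, 2.18, 0.0]
wrist_force: [0.3, 0.2, 3.1]
opening: 0.641
gripper_force: 20.0
```

```bash
python3 -c "
from cell import manip as m
print(m.read_state())"
```

```text
{'t': 3.35, 'joints': array([ 0.30624537,  0.29878193, -0.82777049,  2.04746451,  0.27879343,
        0.90782832, -0.71031459]), 'joint_vel': array([-0.00146775,  0.00140745, -0.00219189, -0.00476846,  0.00134815,
        0.00685901, -0.00033088]), 'effort': array([ 3.90514378e-01, -3.11388052e+01, -5.50977007e+00, -2.45921713e+01,
        6.05066889e-02, -1.94174275e-01, -2.80344080e-03]), 'tool_pos': array([447.98246892, 186.36487319,   9.81119936]), 'orientation': array([2.26208492e+00, 2.17983446e+00, 3.03786751e-05]), 'wrist_force': array([0.27849504, 0.16916769, 3.09578888]), 'wrist_torque': array([-0.1017593 , -0.12855034,  0.0193843 ]), 'gripper_force': 20.015085353516042, 'opening': 0.6411492685046716}
```

Emit:
apply_moves(
  steps=[
    [0,0,3,0,0,0,5],
    [0,0,8,0,0,0,5],
    [0,0,14,0,0,0,5],
    [4,-7,15,0,0,-0.18,5],
    [7,-14,15,0,0,-0.36,5],
    [10,-20,15,0,0,-0.54,5],
    [13,-26,15,0,0,-0.72,5],
    [16,-31,15,0,0,-0.9,5],
    [17.4,-33.2,13,0,0,-1.08,5],
    [17.4,-33.2,12,0,0,-1.26,5],
  ],
)

```text
t: 4.6
tool_pos: [621.8, -152.8, 126.8]
orientation: [3.114, 0.406, -0.005]
wrist_force: [-1.1, 0.6, -3.1]
opening: 0.645
gripper_force: 20.0
```

Emit:
apply_moves(
  steps=[
    [0,0,-1,0,0,-0.18,5],
    [0,0,-2,0,0,-0.36,5],
    [0,0,-4,0,0,-0.499,5],
    [0,0,-6,0,0,-0.499,5],
    [0,0,-7,0,0,-0.499,5],
    [0,0,-7,0,0,-0.499,5],
  ],
)

```text
t: 5.35
tool_pos: [621.3, -145.6, 58.4]
orientation: [-3.122, 0.351, 0.003]
wrist_force: [0.9, 0.9, -1.1]
opening: 0.646
gripper_force: 20.0
```

```bash
python3 - <<'E'
from h import *
s=manip.read_state(); print(s["tool_pos"],s["orientation"],s["wrist_force"],s["opening"])
for n in("top","side"):
    p,d=vision.read_camera(n); np.savez(n+"1.npz",p=p,d=d)
    a,b=proj(n,[(610,-143,40)])[0].astype(int); c=p[max(b-60,0):b+60,a-80:a+80]; cv2.imwrite(f"pics/{n}1c.png",cv2.resize(c,None,fx=4,fy=4,interpolation=cv2.INTER_CUBIC)); print(n,a-80,b-60)
c=[cv2.imread(f"pics/{n}1c.png") for n in("top","side")]
cv2.imwrite("pics/both1.png",cv2.resize(np.hstack(c),(800,300)))
E
```

```text
[ 621.3 -145.6   58.4] [-3.1  0.4  0. ] [ 0.9  0.9 -1.1] 0.6455966354894899
top 326 137
side 237 113
```

View pics/both1.png

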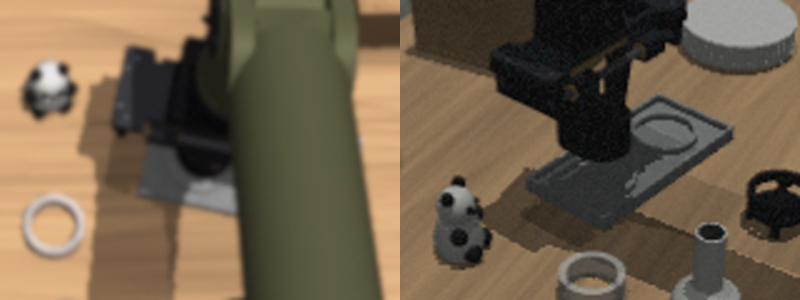

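The side view shows the plinth held level over the arch recess. The top view is blocked by the arm. I'll check the held plinth's cloud against the kinematics.

```bash
python3 - <<'E'
from fit import *
q=cloud("side",np.load("side1.npz")["d"]); th=np.radians(-12.9); ex=np.array([np.cos(th),np.sin(th)]);ey=np.array([-ex[1],ex[0]])
c=np.array([609.6,-142.9]); g=blob(q,c,45,50,66); u=(g[:,:2]-c)@ex; v=(g[:,:2]-c)@ey
print(len(g)); 
for a,b in((-25,-15),(-15,-5),(-5,2),(2,10),(10,25)):
    m=(u>a)&(u<=b); print(a,b,m.sum(),np.percentile(v[m],[50,80,95]) if m.any() else "")
m=u<0; print("radius of arc pts",np.percentile(np.hypot(u,v)[m],[10,50,90]), "dir",u[m].mean(),v[m].mean())
m=(u<3)&(np.hypot(u,v)>22)
from scipy.optimize import least_squares
r=least_squares(lambda x:np.where(u[m]<x[0],np.hypot(u[m]-x[0],v[m]-x[1]),v[m]-x[1])-28,[0,0],loss="soft_l1");print("plinth offset seen by side",r.x,m.sum())
q=cloud("side",np.load("side0.npz")["d"]);g=q.reshape(-1,3)
# side: tray z-rim fit: edges of tray in first cloud
g=blob(q,(599,-191.5),115,12.5,30);d=g[:,:2]-[599,-191.5];print("tray extents x",np.percentile(d@ex,[.5,99.5]),"y",np.percentile(d@ey,[.5,99.5]))
E
```

```text
142
-25 -15 51 [14.4 20.3 22.7]
-15 -5 24 [25.7 27.5 28.3]
-5 2 17 [28.5 29.2 30.6]
2 10 18 [33.3 36.7 37.2]
10 25 13 [36.1 37.7 38.3]
radius of arc pts [24.7 26.6 29.1] dir -17.743433049420656 14.859452665370146
plinth offset seen by side [2.1 0.8] 113
tray extents x [-48.9  53.9] y [-102.8  103.4]
```

Camera-relative, plinth and recess agree within 1 mm. I'll lower it.

Emit:
apply_moves(
  steps=[
    [0,0,-1.5,0,0,0,5],
    [0,0,-2.8,0,0,0,5],
    [0,0,-3.3,0,0,0,5],
    [0,0,-3.6,0,0,0,5],
    [0,0,-3.8,0,0,0,5],
    [0,0,-4.0,0,0,0,5],
    [0,0,-4.0,0,0,0,5],
    [0,0,-4.0,0,0,0,5],
  ],
)

```text
t: 6.45
tool_pos: [622.2, -145.8, 19.8]
orientation: [3.122, -0.353, 0.0]
wrist_force: [0.5, 1.0, -1.2]
opening: 0.639
gripper_force: 20.0
```

Emit:
apply_moves(
  steps=[
    [0,0,-0.1,0,0,0,5],
    [0,0,-0.15,0,0,0,5],
    [0,0,-0.2,0,0,0,5],
    [0,0,-0.2,0,0,0,5],
  ],
)

```text
t: 6.95
tool_pos: [622.1, -145.7, 17.9]
orientation: [3.122, -0.353, -0.0]
wrist_force: [-0.5, -0.1, 2.1]
opening: 0.642
gripper_force: 20.0
```

Emit:
apply_moves(
  steps=[
    [0,0,0,0,0,0,7.4],
    [0,0,0,0,0,0,7.4],
    [0,0,3,0,0,0,8],
    [0,0,8,0,0,0,8],
    [-3,2.2,12,0,0,0,8],
    [-8,6,12,0,0,0,8],
    [-13,9.7,12,0,0,0,8],
    [-18,13.4,12,0,0,0,8],
    [-18,13.4,12,0,0,0,8],
  ],
)

```text
t: 8.07
tool_pos: [438.7, -9.5, 137.4]
orientation: [3.12, -0.346, -0.001]
wrist_force: [0.2, -0.2, 0.7]
opening: 0.921
gripper_force: 0.0
```

```bash
python3 - <<'E'
from fit import *
s=manip.read_state(); print(s["tool_pos"],s["orientation"],s["opening"])
q={}
for n in("top","side"):
    p,d=vision.read_camera(n); np.savez(n+"2.npz",p=p,d=d); q[n]=cloud(n,d)
    g=blob(q[n],(610,-143),45,35,60); print(n,len(g),*(rect(g) if len(g)>20 else []),np.median(g[:,2]))
    a,b=proj(n,[(600,-160,20)])[0].astype(int); c=p[max(b-50,0):b+50,a-65:a+65]; cv2.imwrite(f"pics/{n}2.png",cv2.resize(c,(400,300),interpolation=cv2.INTER_CUBIC))
cv2.imwrite("pics/both2.png",np.hstack([cv2.imread(f"pics/{n}2.png") for n in("top","side")]))
E
```

```text
[438.7  -9.5 137.4] [ 3.1 -0.3 -0. ] 0.920505362827092
top 490 [ 609.2 -144.1] [56.6 57.7] 78.13208770751953 43.40524183351204
side 303 [ 611.9 -140.8] [57.1 59. ] 74.99564361572266 42.507186414304556
```

View pics/both2.png

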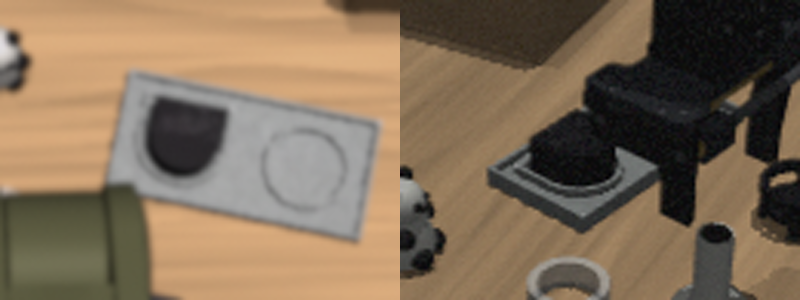

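Plinth is seated, with its flat towards the recess's flat and its top at z≈43 mm. The kinematics match the mean of the two cameras. Next is the squat vase.

Emit:
apply_moves(
  steps=[
    [0,0,0,0,0,0,7.5],
    [0,0,-2,0,0,0,7],
    [0,0,-5,0,0,0,7],
    [0,0,-7,0,0,0,7],
    [0,0,-8.2,0,0,0,7],
    [0,0,-8.2,0,0,0,7],
  ],
)

```text
t: 8.93
tool_pos: [442.0, -11.9, 54.9]
orientation: [-3.121, 0.354, 0.003]
wrist_force: [-0.6, -0.7, 0.1]
opening: 0.807
gripper_force: 0.0
```

Emit:
apply_moves(
  steps=[
    [0,0,0,0,0,0,5],
    [0,0,0,0,0,0,4],
    [0,0,0,0,0,0,3.2],
    [0,0,0,0,0,0,2.8],
    [0,0,0,0,0,0,2.3],
    [0,0,0,0,0,0,2],
    [0,0,0,0,0,0,2],
    [0,0,0,0,0,0,2],
  ],
)

```text
t: 9.93
tool_pos: [442.1, -11.6, 55.6]
orientation: [-3.122, 0.353, 0.0]
wrist_force: [-0.2, 0.1, 0.2]
opening: 0.289
gripper_force: 20.0
```

Emit:
apply_moves(
  steps=[
    [0,0,0.5,0,0,0,2],
    [0,0,2,0,0,0,2],
    [0,0,5,0,0,0,2],
    [0,0,9,0,0,0,2],
    [2,-1.6,10,0,0,0,2],
    [6,-4.7,10,0,0,0,2],
    [10,-7.8,10,0,0,0,2],
    [14,-10.9,10,0,0,0,2],
    [16.8,-13.1,10,0,0,0,2],
    [16.8,-13.1,9,0,0,0,2],
  ],
)

```text
t: 11.18
tool_pos: [611.9, -145.8, 146.2]
orientation: [3.121, -0.359, 0.004]
wrist_force: [-0.3, 0.6, -3.2]
opening: 0.297
gripper_force: 20.0
```

Emit:
apply_moves(
  steps=[
    [0,0,-1,0,0,0,2],
    [0,0,-2,0,0,0,2],
    [0,0,-2.5,0,0,0,2],
    [0,0,-3,0,0,0,2],
    [0,0,-3,0,0,0,2],
  ],
)

```text
t: 11.8
tool_pos: [609.8, -142.6, 115.4]
orientation: [3.122, -0.353, -0.001]
wrist_force: [0.5, 0.1, -2.7]
opening: 0.297
gripper_force: 20.0
```

```bash
python3 - <<'E'
from fit import *
s=manip.read_state(); print(s["tool_pos"],s["orientation"],s["opening"],s["wrist_force"])
p,d=vision.read_camera("side"); q=cloud("side",d); zc=s["tool_pos"][2]-55.6
c=s["tool_pos"][:2]; g=blob(q,c,45,zc+3,zc+45); h=g[:,2]-zc
m=h>14; m&=h<34
from scipy.optimize import least_squares
r=least_squares(lambda x:np.hypot(g[m,0]-x[0],g[m,1]-x[1])-30.3,c,loss="soft_l1");print("belly centre seen",r.x,"minus TCP",r.x-c,m.sum())
a,b=proj("side",[(600,-160,60)])[0].astype(int); cc=p[b-75:b+75,a-100:a+100]; cv2.imwrite("pics/s3.png",cv2.resize(cc,None,fx=3,fy=3,interpolation=cv2.INTER_CUBIC))
E
```

```text
[ 609.8 -142.6  115.4] [ 3.1 -0.4 -0. ] 0.2966133116007404 [ 0.5  0.1 -2.7]
belly centre seen [ 610.8 -143.4] minus TCP [ 1.  -0.8] 212
```

View pics/s3.png

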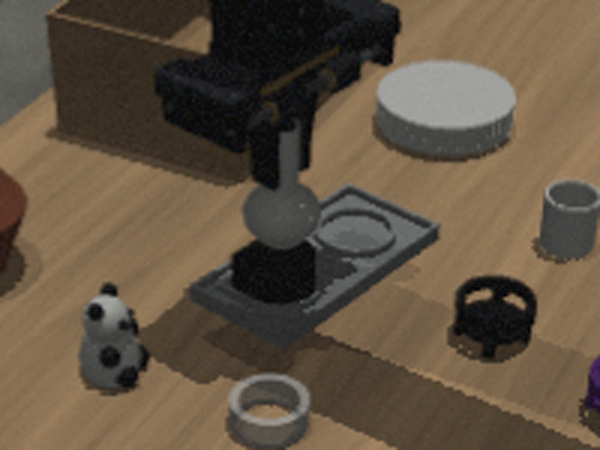

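The squat vase hangs upright over the plinth. Lowering, with +1 mm in x.

Emit:
apply_moves(
  steps=[
    [0.1,0,-0.5,0,0,0,2],
    [0.1,0,-1.0,0,0,0,2],
    [0.1,0,-1.3,0,0,0,2],
    [0.1,0,-1.5,0,0,0,2],
    [0.1,0,-1.5,0,0,0,2],
    [0.1,0,-1.5,0,0,0,2],
  ],
)

```text
t: 12.6
tool_pos: [611.2, -142.7, 100.7]
orientation: [3.122, -0.353, 0.0]
wrist_force: [-1.0, 0.1, -2.9]
opening: 0.29
gripper_force: 20.0
```

Emit:
apply_moves(
  steps=[
    [0,0,-0.1,0,0,0,2],
    [0,0,-0.15,0,0,0,2],
    [0,0,-0.2,0,0,0,2],
    [0,0,-0.2,0,0,0,2],
  ],
)

```text
t: 13.1
tool_pos: [611.1, -142.7, 98.8]
orientation: [3.122, -0.353, 0.0]
wrist_force: [-1.0, -0.9, -1.3]
opening: 0.291
gripper_force: 20.0
```

Emit:
apply_moves(
  steps=[
    [0,0,-0.05,0,0,0,2],
    [0,0,-0.05,0,0,0,3.2],
    [0,0,-0.05,0,0,0,4.5],
    [0,0,-0.05,0,0,0,6],
    [0,0,-0.05,0,0,0,7],
    [0,0,2,0,0,0,7],
    [0,0,6,0,0,0,8],
    [0,0,10,0,0,0,8],
    [0,0,10,0,0,0,8],
  ],
)

```text
t: 14.22
tool_pos: [613.9, -142.9, 204.5]
orientation: [3.12, -0.353, 0.014]
wrist_force: [-0.2, 0.5, -0.2]
opening: 0.913
gripper_force: 0.0
```

Emit:
apply_moves(
  steps=[
    [-3,-3,0,0,0,0.17,8],
    [-6,-6,0,0,0,0.34,8],
    [-9,-9,0,0,0,0.51,8],
    [-12,-12,0,0,0,0.68,8],
    [-15,-15,0,0,0,0.85,8],
    [-17,-17,0,0,0,1.02,8],
    [-18.1,-18.1,-3,0,0,1.19,8],
    [-18.1,-18.1,-6,0,0,1.36,8],
    [-18.1,-18.1,-10,0,0,1.53,8],
    [-18.1,-18.1,-12,0,0,1.57,8],
  ],
)

```text
t: 15.48
tool_pos: [428.7, -322.9, 76.5]
orientation: [-2.453, -1.958, 0.001]
wrist_force: [0.2, 1.1, 0.2]
opening: 0.919
gripper_force: 0.0
```

```bash
python3 - <<'E'
from fit import *
s=manip.read_state(); print(s["tool_pos"],s["orientation"],s["opening"],s["wrist_force"])
for n in("top","side"):
    p,d=vision.read_camera(n); q=cloud(n,d); g=blob(q,(610,-143),50,110,160)
    print(n,len(g),cv2.minEnclosingCircle(np.float32(g[g[:,2]>np.percentile(g[:,2],98)-20][:,:2])),np.percentile(g[:,2],98))
    a,b=proj(n,[(600,-160,60)])[0].astype(int); c=p[max(b-60,0):b+60,a-80:a+80]; cv2.imwrite(f"pics/{n}4.png",cv2.resize(c,(400,300),interpolation=cv2.INTER_CUBIC))
cv2.imwrite("pics/both4.png",np.hstack([cv2.imread(f"pics/{n}4.png") for n in("top","side")]))
E
```

```text
[ 428.7 -322.9   76.5] [-2.5 -2.   0. ] 0.918733580370128 [0.2 1.1 0.2]
top 147 ((610.2763061523438, -142.04917907714844), 14.377490043640137) 147.38960177742695
side 183 ((612.3799438476562, -140.4041290283203), 15.763768196105957) 143.123082137259
```

View pics/both4.png

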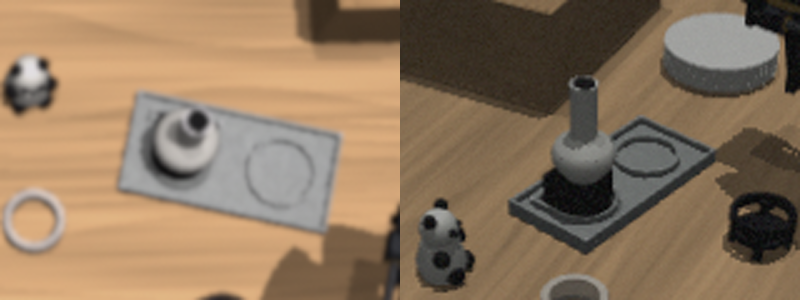

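The squat vase stands upright, centred on the plinth within about 2 mm. Now the candle cup.

Emit:
apply_moves(
  steps=[
    [0,0,-2,0,0,0,8],
    [0,0,-4,0,0,0,8],
    [0,0,-5.5,0,0,0,8],
    [0,0,-6.4,0,0,0,7],
    [0,0,-6.4,0,0,0,6],
    [0,0,-6.4,0,0,0,5],
    [0,0,-6.4,0,0,0,4.4],
    [0,0,-6.4,0,0,0,4.2],
    [0,0,-6.4,0,0,0,4.2],
    [0,0,-6.4,0,0,0,4.2],
  ],
  grip_force=15,
)

```text
t: 16.82
tool_pos: [430.3, -324.0, 15.2]
orientation: [2.457, 1.956, -0.0]
wrist_force: [-1.2, -0.1, 5.5]
opening: 0.534
gripper_force: 14.9
```

Emit:
apply_moves(
  steps=[
    [0,0,0.5,0,0,0,4.2],
    [0,0,2,0,0,0,4.2],
    [0,0,5,0,0,0,4.2],
    [0,0,8,0,0,0,4.2],
    [4,2.1,8,0,0,0,4.2],
    [8,4.2,8,0,0,0,4.2],
    [12,6.4,8,0,0,0,4.2],
    [15.8,8.4,8,0,0,0,4.2],
    [15.8,8.4,7,0,0,0,4.2],
    [15.8,8.4,5,0,0,0,4.2],
  ],
)

```text
t: 18.08
tool_pos: [588.3, -240.3, 64.7]
orientation: [2.456, 1.956, 0.0]
wrist_force: [-0.1, -0.3, -0.8]
opening: 0.535
gripper_force: 15.0
```

Emit:
apply_moves(
  steps=[
    [0,0,-1,0,0,0,4.2],
    [0,0,-2,0,0,0,4.2],
    [0,0,-2.5,0,0,0,4.2],
    [0,0,-2.5,0,0,0,4.2],
  ],
)

```text
t: 18.58
tool_pos: [587.8, -239.9, 39.4]
orientation: [-2.458, -1.956, 0.0]
wrist_force: [-0.4, 0.2, -0.7]
opening: 0.537
gripper_force: 15.0
```

```bash
python3 - <<'E'
from fit import *
s=manip.read_state(); print(s["tool_pos"],s["orientation"],s["opening"],s["wrist_force"])
p,d=vision.read_camera("side"); a,b=proj("side",[(590,-220,40)])[0].astype(int); q=cloud("side",d)
cc=p[b-60:b+60,a-80:a+80]; cv2.imwrite("pics/s5.png",cv2.resize(cc,None,fx=4,fy=4,interpolation=cv2.INTER_CUBIC))
E
```

```text
[ 587.8 -239.9   39.4] [-2.5 -2.   0. ] 0.5369199344083324 [-0.4  0.2 -0.7]
```

View pics/s5.png

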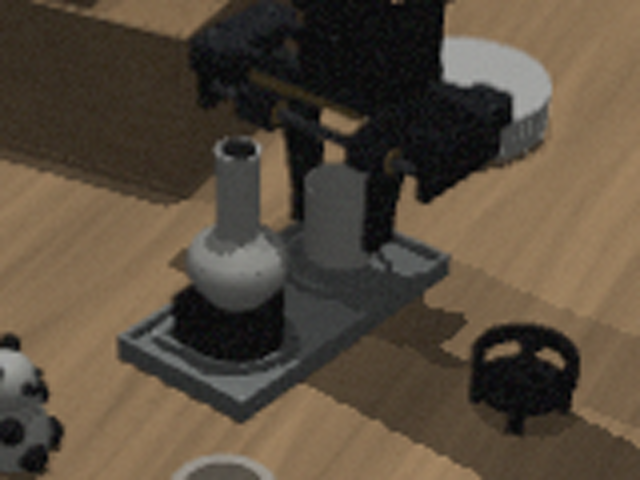

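Cup is upright over the round recess (px 340,265). Lowering.

Emit:
apply_moves(
  steps=[
    [0,0,-0.5,0,0,0,4.2],
    [0,0,-1.0,0,0,0,4.2],
    [0,0,-1.3,0,0,0,4.2],
    [0,0,-1.5,0,0,0,4.2],
    [0,0,-1.6,0,0,0,4.2],
    [0,0,-1.65,0,0,0,4.2],
    [0,0,-1.65,0,0,0,4.2],
  ],
)

```text
t: 19.5
tool_pos: [588.2, -239.7, 23.3]
orientation: [2.457, 1.957, 0.0]
wrist_force: [-0.6, 0.0, 0.2]
opening: 0.537
gripper_force: 15.0
```

Emit:
apply_moves(
  steps=[
    [0,0,-0.05,0,0,0,4.2],
    [0,0,-0.05,0,0,0,5.2],
    [0,0,-0.05,0,0,0,6.5],
    [0,0,-0.05,0,0,0,7],
    [0,0,2,0,0,0,7],
    [0,0,6,0,0,0,8],
    [0,0,12,0,0,0,8.5],
    [-5,2.2,12,0,0,0,8.5],
    [-10,4.4,10,0,0,0,8.5],
    [-14.8,6.5,6,0,0,0,8.5],
  ],
  grip_force=20,
)

```text
t: 20.75
tool_pos: [443.1, -175.8, 87.3]
orientation: [2.453, 1.954, 0.003]
wrist_force: [-0.1, -0.4, 0.3]
opening: 0.979
gripper_force: 0.0
```

```bash
python3 - <<'E'
from fit import *
s=manip.read_state(); print(s["tool_pos"],s["orientation"],s["opening"],s["wrist_force"])
for n in("top","side"):
    p,d=vision.read_camera(n); q=cloud(n,d); g=blob(q,(588,-240),45,50,70)
    print(n,len(g),cv2.minEnclosingCircle(np.float32(g[:,:2])),np.percentile(g[:,2],[50,95]))
    a,b=proj(n,[(580,-200,40)])[0].astype(int); c=p[max(b-60,0):b+60,a-80:a+80]; cv2.imwrite(f"pics/{n}6.png",cv2.resize(c,(400,300),interpolation=cv2.INTER_CUBIC))
cv2.imwrite("pics/both6.png",np.hstack([cv2.imread(f"pics/{n}6.png") for n in("top","side")]))
E
```

```text
[ 443.1 -175.8   87.3] [2.5 2.  0. ] 0.9786562834726041 [-0.1 -0.4  0.3]
top 93 ((588.7778930664062, -240.3884735107422), 25.643983840942383) [57.8 62.3]
side 124 ((587.9556274414062, -238.0962677001953), 25.577306747436523) [55.7 59.3]
```

View pics/both6.png

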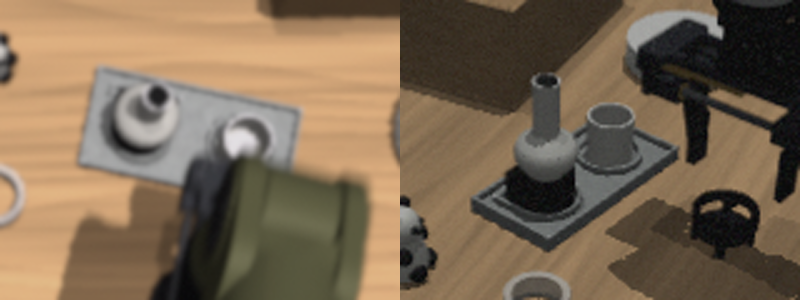

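The cup is upright in the round recess with its rim at 58 mm. Now the black ring stand.

Emit:
apply_moves(
  steps=[
    [0,0,0,0,0,0,8.7],
    [0,0,-3,0,0,0,8.7],
    [0,0,-5.5,0,0,0,8.7],
    [0,0,-7,0,0,0,8.5],
    [0,0,-7,0,0,0,7.5],
    [0,0,-7,0,0,0,6.6],
    [0,0,-7,0,0,0,6.0],
    [0,0,-7,0,0,0,5.7],
    [0,0,-7,0,0,0,5.7],
    [0,0,-7,0,0,0,5.7],
  ],
  grip_force=15,
)

```text
t: 22.1
tool_pos: [443.0, -176.1, 15.9]
orientation: [2.457, 1.956, 0.0]
wrist_force: [-1.1, -0.0, 5.3]
opening: 0.715
gripper_force: 15.0
```

Emit:
apply_moves(
  steps=[
    [0,0,0.5,0,0,0,5.7],
    [0,0,2,0,0,0,5.7],
    [0,0,6,0,0,0,5.7],
    [1.5,3,10,0,0,0,5.7],
    [4,7.5,12,0,0,0,5.7],
    [7,13,12,0,0,0,5.7],
    [10,18.8,12,0,0,0,5.7],
    [13,24.5,12,0,0,0,5.7],
    [16,30,12,0,0,0,5.7],
    [18.3,35.2,11,0,0,0,5.7],
  ],
)

```text
t: 23.35
tool_pos: [627.5, 177.3, 126.7]
orientation: [2.458, 1.954, 0.003]
wrist_force: [0.0, -0.2, -0.3]
opening: 0.71
gripper_force: 15.0
```

Emit:
apply_moves(
  steps=[
    [0,0,-2,0,0,0,5.7],
    [0,0,-5,0,0,0,5.7],
    [0,0,-7,0,0,0,5.7],
    [0,0,-8,0,0,0,5.7],
    [0,0,-8,0,0,0,5.7],
  ],
)

```text
t: 23.98
tool_pos: [625.3, 175.4, 45.0]
orientation: [-2.458, -1.956, 0.001]
wrist_force: [0.0, 0.2, -0.7]
opening: 0.709
gripper_force: 15.0
```

```bash
python3 - <<'E'
from fit import *
s=manip.read_state(); print(s["tool_pos"],s["orientation"],s["opening"],s["wrist_force"])
p,d=vision.read_camera("side"); a,b=proj("side",[(626,176,30)])[0].astype(int); 
cc=p[b-60:b+60,a-80:a+80]; cv2.imwrite("pics/s7.png",cv2.resize(cc,None,fx=4,fy=4,interpolation=cv2.INTER_CUBIC))
E
```

```text
[625.3 175.4  45. ] [-2.5 -2.   0. ] 0.708793259527231 [ 0.   0.2 -0.7]
```

View pics/s7.png

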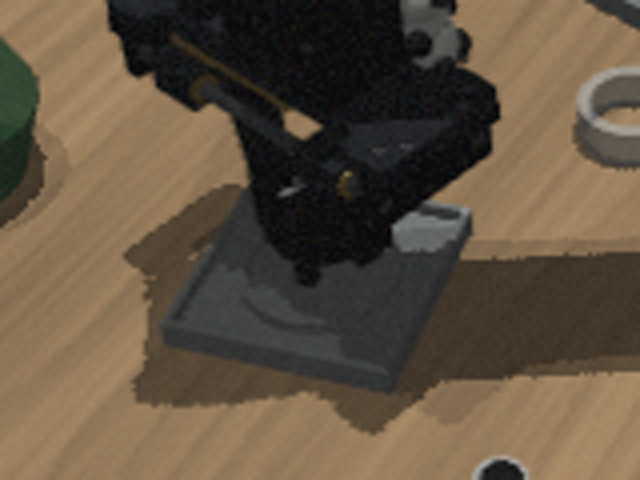

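Ring stand is above the square tray's recess. Lowering.

Emit:
apply_moves(
  steps=[
    [0.1,0,-0.8,0,0,0,5.7],
    [0.1,0,-1.4,0,0,0,5.7],
    [0.1,0,-1.7,0,0,0,5.7],
    [0.1,0,-1.9,0,0,0,5.7],
    [0.1,0,-2.0,0,0,0,5.7],
    [0.1,0,-2.05,0,0,0,5.7],
    [0.1,0,-2.1,0,0,0,5.7],
    [0.1,0,-2.1,0,0,0,5.7],
  ],
)

```text
t: 25.02
tool_pos: [626.5, 176.1, 24.3]
orientation: [2.458, 1.957, 0.0]
wrist_force: [0.2, 0.5, -0.7]
opening: 0.711
gripper_force: 15.0
```

Emit:
apply_moves(
  steps=[
    [0,0,-0.04,0,0,0,5.7],
    [0,0,-0.08,0,0,0,5.7],
    [0,0,-0.1,0,0,0,5.7],
    [0,0,-0.1,0,0,0,5.7],
  ],
)

```text
t: 25.52
tool_pos: [626.6, 176.1, 24.0]
orientation: [2.457, 1.956, 0.0]
wrist_force: [-2.8, -1.3, 5.9]
opening: 0.708
gripper_force: 15.0
```

Emit:
apply_moves(
  steps=[
    [0,0,0.05,0,0,0,6.5],
    [0,0,0.05,0,0,0,7.5],
    [0,0,0.05,0,0,0,8],
    [0,0,3,0,0,0,8],
    [0,0,8,0,0,0,8],
    [0,0,13,0,0,0,8],
    [-5,3.7,14,0,0,0,8],
    [-10,7.4,14,0,0,0,8],
    [-15,11.1,14,0,0,0,8],
    [-19.5,14.8,14,0,0,0,8],
  ],
)

```text
t: 26.78
tool_pos: [429.6, 325.2, 163.3]
orientation: [2.457, 1.957, 0.001]
wrist_force: [-0.1, 0.2, 0.1]
opening: 0.922
gripper_force: 0.0
```

```bash
python3 - <<'E'
from fit import *
s=manip.read_state(); print(s["tool_pos"],s["orientation"],s["opening"],s["wrist_force"])
for n in("top","side"):
    p,d=vision.read_camera(n); q=cloud(n,d); g=blob(q,(627,176),45,38,55)
    if len(g)>5: print(n,len(g),cv2.minEnclosingCircle(np.float32(g[:,:2])),np.percentile(g[:,2],[50,95]))
    a,b=proj(n,[(626,176,30)])[0].astype(int); c=p[max(b-45,0):b+45,a-60:a+60]; cv2.imwrite(f"pics/{n}8.png",cv2.resize(c,(400,300),interpolation=cv2.INTER_CUBIC))
cv2.imwrite("pics/both8.png",np.hstack([cv2.imread(f"pics/{n}8.png") for n in("top","side")]))
E
```

```text
[429.6 325.2 163.3] [2.5 2.  0. ] 0.9221458621609733 [-0.1  0.2  0.1]
top 197 ((626.156494140625, 173.82679748535156), 31.587234497070312) [44.  49.8]
side 55 ((623.6301879882812, 196.27981567382812), 23.28460693359375) [42.2 45.4]
```

View pics/both8.png

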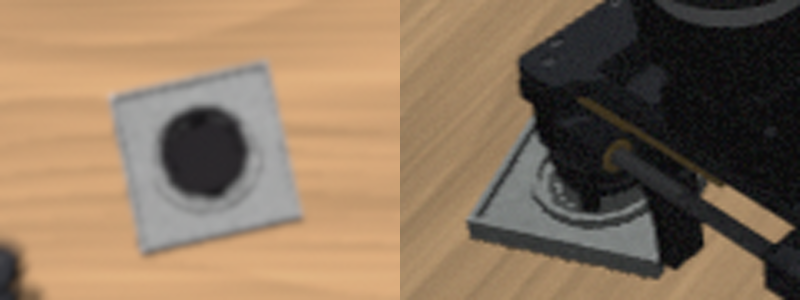

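Ring stand is seated with its top at 44 mm (px 205,152, top half). Now the slim vase.

Emit:
apply_moves(
  steps=[
    [0,0,-1,0,0,0,7],
    [0,0,-4,0,0,0,7],
    [0,0,-7,0,0,0,7],
    [0,0,-8.7,0,0,0,6],
    [0,0,-8.7,0,0,0,5],
    [0,0,-8.7,0,0,0,4],
    [0,0,-8.7,0,0,0,3],
    [0,0,-8.7,0,0,0,2.5],
    [0,0,-8.7,0,0,0,2.1],
    [0,0,-8.7,0,0,0,1.7],
  ],
  grip_force=20,
)

```text
t: 28.12
tool_pos: [431.5, 324.2, 76.4]
orientation: [2.458, 1.957, 0.0]
wrist_force: [0.6, -0.6, 2.1]
opening: 0.249
gripper_force: 20.0
```

Emit:
apply_moves(
  steps=[
    [0,0,0,0,0,0,1.7],
    [0,0,0,0,0,0,1.7],
    [0,0,0,0,0,0,1.7],
  ],
)

```text
t: 28.5
tool_pos: [431.5, 324.2, 76.4]
orientation: [2.457, 1.957, 0.0]
wrist_force: [-0.1, -0.2, 3.2]
opening: 0.247
gripper_force: 20.0
```

Emit:
apply_moves(
  steps=[
    [0,0,0.5,0,0,0,1.7],
    [0,0,2,0,0,0,1.7],
    [0,0,6,0,0,0,1.7],
    [0,0,10,0,0,0,1.7],
    [5,-3.8,11,0,0,0,1.7],
    [10,-7.6,11,0,0,0,1.7],
    [15,-11.3,11,0,0,0,1.7],
    [19.5,-14.7,11,0,0,0,1.7],
    [19.5,-14.7,9,0,0,0,1.7],
    [19.5,-14.7,6.5,0,0,0,1.7],
  ],
)

```text
t: 29.75
tool_pos: [627.0, 176.8, 141.2]
orientation: [-2.459, -1.954, -0.002]
wrist_force: [-0.9, -0.1, -2.8]
opening: 0.246
gripper_force: 20.0
```

Emit:
apply_moves(
  steps=[
    [0,0,0,0,0,0,1.7],
    [0,0,-0.5,0,0,0,1.7],
    [0,0,-0.5,0,0,0,1.7],
  ],
)

```text
t: 30.12
tool_pos: [626.6, 177.4, 137.1]
orientation: [2.457, 1.957, 0.002]
wrist_force: [0.6, 0.1, -2.7]
opening: 0.245
gripper_force: 20.0
```

```bash
python3 - <<'E'
from fit import *
from scipy.optimize import least_squares
s=manip.read_state(); print(s["tool_pos"],s["orientation"],s["opening"],s["wrist_force"])
p,d=vision.read_camera("side"); q=cloud("side",d); a,b=proj("side",[(626,176,70)])[0].astype(int); c0=s["tool_pos"][:2]; zb=s["tool_pos"][2]-76.4
g=blob(q,c0,40,zb+35,zb+51); r=least_squares(lambda x:np.hypot(g[:,0]-x[0],g[:,1]-x[1])-24.5,c0,loss="soft_l1"); print("belly-TCP (side)",r.x-c0,len(g))
g=blob(q,c0+[2,1],40,36,46); r=least_squares(lambda x:np.hypot(g[:,0]-x[0],g[:,1]-x[1])-30.5,c0,loss="soft_l1"); print("ring-TCP (side)",r.x-c0,len(g),zb)
cc=p[b-75:b+75,a-100:a+100]; cv2.imwrite("pics/s9.png",cv2.resize(cc,None,fx=3,fy=3,interpolation=cv2.INTER_CUBIC))
E
```

```text
[626.6 177.4 137.1] [2.5 2.  0. ] 0.24484651465614654 [ 0.6  0.1 -2.7]
belly-TCP (side) [ 2.2 -1.1] 202
ring-TCP (side) [ 0.2 -0.5] 253 60.65250800846928
```

View pics/s9.png

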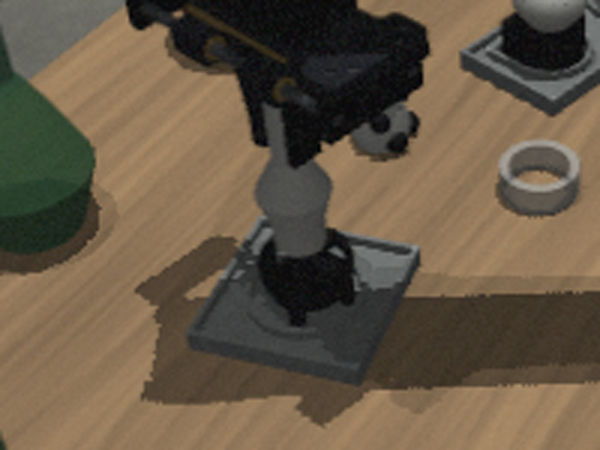

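```bash
python3 - <<'E'
from fit import *
from scipy.optimize import least_squares
a,b=proj("side",[(626,176,70)])[0].astype(int)
print((proj("side",[(626.6,177.4,z) for z in (61,104,160)])-[a-100,b-75])*3)
s=manip.read_state(); c0=s["tool_pos"][:2]; p,d=vision.read_camera("side"); q=cloud("side",d); zb=s["tool_pos"][2]-76.4
for lo,hi,rad in((2,10,17.5),(40,46,25),(58,66,15)):
    g=blob(q,c0,32,zb+lo,zb+hi); r=least_squares(lambda x:np.hypot(g[:,0]-x[0],g[:,1]-x[1])-rad,c0,loss="soft_l1"); print(lo,hi,r.x-c0,len(g),np.median(abs(r.fun)))
E
```

```text
[[299.9 237.1]
 [292.4 187.2]
 [281.9 117.3]]
2 10 [1.1 0.2] 52 0.5261364953475454
40 46 [ 1.7 -0.8] 76 0.8814760841726397
58 66 [0.9 0.3] 87 1.5850077745825892
```

The vase hangs vertical (the picture lean is perspective) and is within 1–2 mm of the ring's axis. Lowering.

Emit:
apply_moves(
  steps=[
    [-0.1,-0.1,-1,0,0,0,1.7],
    [-0.1,-0.1,-2,0,0,0,1.7],
    [-0.1,-0.1,-2.6,0,0,0,1.7],
    [-0.1,-0.1,-3,0,0,0,1.7],
    [-0.1,-0.1,-3.2,0,0,0,1.7],
    [-0.1,-0.1,-3.4,0,0,0,1.7],
    [-0.1,-0.1,-3.5,0,0,0,1.7],
    [-0.1,-0.1,-3.5,0,0,0,1.7],
  ],
)

```text
t: 31.22
tool_pos: [625.5, 176.0, 101.2]
orientation: [2.458, 1.957, 0.0]
wrist_force: [-0.2, 0.2, -2.7]
opening: 0.246
gripper_force: 20.0
```

Emit:
apply_moves(
  steps=[
    [0,0,-0.04,0,0,0,1.7],
    [0,0,-0.08,0,0,0,1.7],
    [0,0,-0.1,0,0,0,1.7],
    [0,0,-0.1,0,0,0,1.7],
  ],
)

```text
t: 31.72
tool_pos: [625.6, 176.1, 100.5]
orientation: [2.458, 1.957, 0.0]
wrist_force: [-0.5, 0.2, -0.7]
opening: 0.245
gripper_force: 20.0
```

Emit:
apply_moves(
  steps=[
    [0,0,-0.03,0,0,0,1.7],
    [0,0,-0.03,0,0,0,2.6],
    [0,0,-0.03,0,0,0,4],
    [0,0,-0.03,0,0,0,6],
    [0,0,-0.03,0,0,0,7],
    [0,0,3,0,0,0,7],
    [0,0,8,0,0,0,7],
    [0,0,12,0,0,0,7],
    [-5,0,12,0,0,0,7],
    [-10,0,12,0,0,0,7],
  ],
)

```text
t: 32.98
tool_pos: [524.7, 176.6, 220.6]
orientation: [-2.457, -1.957, -0.002]
wrist_force: [0.1, 0.9, 1.3]
opening: 0.804
gripper_force: 0.0
```

Emit:
apply_moves(
  steps=[
    [-5,5,0,0,0,0,7],
    [-8,10,0,0,0,0,7],
    [-8,15,0,0,0,0,7],
    [-8,20,0,0,0,0,7],
    [-8,20,0,0,0,0,7],
  ],
)

```text
t: 33.6
tool_pos: [442.8, 380.8, 220.0]
orientation: [-2.447, -1.964, -0.001]
wrist_force: [-0.8, -0.3, -0.7]
opening: 0.807
gripper_force: 0.0
```

```bash
python3 - <<'E'
from fit import *
s=manip.read_state(); print(s["t"],s["tool_pos"],s["opening"],s["wrist_force"])
for n in("top","side"):
    p,d=vision.read_camera(n); q=cloud(n,d)
    for k,c,z0,z1 in(("slim",(626,176),115,165),("squat",(611,-142),110,160),("cup",(588,-239),50,70),("bear",(678,1),55,85)):
        g=blob(q,c,40,z0,z1); print(n,k,len(g),np.array(cv2.minEnclosingCircle(np.float32(g[:,:2]))[0]),np.percentile(g[:,2],97) if len(g) else 0)
    c=p[140:300,200:500] if n=="top" else p[100:325,170:470]; cv2.imwrite(f"pics/{n}f.png",cv2.resize(c,(400,300 if n=="side" else 213),interpolation=cv2.INTER_CUBIC))
t=cv2.imread("pics/topf.png");t=cv2.copyMakeBorder(t,0,87,0,0,cv2.BORDER_CONSTANT); cv2.imwrite("pics/final.png",np.hstack([t,cv2.imread("pics/sidef.png")]))
E
```

```text
33.6 [442.8 380.8 220. ] 0.8070405408768665 [-0.8 -0.3 -0.7]
top slim 102 [624.  173.8] 147.73410549086535
top squat 150 [ 609.3 -143.2] 146.53604317862514
top cup 114 [ 588.1 -240.7] 63.358771851031136
top bear 174 [678.4  -0.7] 72.94256166069009
side slim 0 [0. 0.] 0
side squat 186 [ 609.4 -140.3] 142.97864645940632
side cup 130 [ 587.5 -238.5] 59.397169018515626
side bear 0 [0. 0.] 0
```

View pics/final.png

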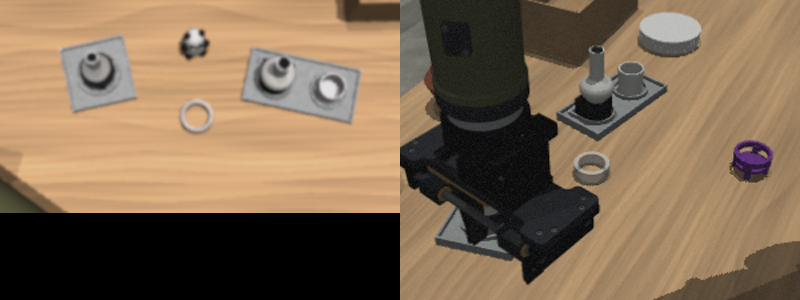

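Both sets stand in place: the slim vase neck is near (625,175) with its top at ≈142 mm after camera bias, the squat vase and cup are where they were set down, and the bear has not moved.

```bash
python3 -c "
from cell import manip as m
print(m.close_job())"
```

```text
the job is handed in; nothing more can be done
None
```

Both display sets are made up and handed in at about 34 s: plinth, squat vase and candle cup in the long tray, then ring stand and slim vase in the square tray. The bear did not move; I steered clear of the glass vase but did not re-measure it at the end.

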